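Hook the water pitcher out from under the glass shelf

ROBOT

A 6-joint arm with a two-finger parallel gripper is mounted at the origin on the work surface. World frame = base frame: x ahead of the robot, y to its left, z up, the work surface at z = 0. Lengths are in m, angles in degrees, forces in N, time in s.
With the tool pointing down it reaches from about 0.35 to 0.875 m from the base axis. Payload 4.2 kg.
Tool frame: the origin (TCP) lies at the very end of the fingers, on their centre line; the grasp point (between the pads) lies 19 mm behind it (r.grip_point_offset is the distance from the TCP to the grasp point, in m); z points along the fingers, y is the line along which they close (so a half turn about z gives the same grasp; the last joint's range is limited). The gripper opens to 87 mm and grips with 3 to 60 N. Pads are 19 mm wide; open, the fingers measure 117 mm over their backs; the gripper's body (75 mm by 190 mm) begins 51 mm behind the grasp point.
Start: joints at [87.41, 22.042, 0.453, 0, -68.411, -14.817], TCP at [0.187, 0.596, 0.223] pointing down, gripper open.
Joint ranges: [-179.83, 179.83], [-69.29, 118.12], [-61.27, 80.66], [-181.25, 117.63], [-171.15, -9.14], [-177.46, 177.46]. Speed limits (degrees/s): [159.86, 159.86, 180, 180, 180, 180].

INTERFACE

Orientations are given as a 3x3 rotation matrix whose columns are the frame's x, y, z axes.
In Python, from station import r, cams gives the robot as it stands. The module is installed in compiled form; this text tells all that it offers.
- The arm moves only by the shell command python3 -m handwheel 'ROWS'. ROWS is JSON, a list that holds one entry, the list of rows, each a list of 7 numbers: the turn, a rotation vector about the tool's x, y, z in units of 6 degrees (1.0 is 6 degrees), then the shift along the tool's x, y, z in m, then the finger opening in m, from 0 to 0.087. In form: [[[ax, ay, az, x, y, z, jaw], ...]]. A call has 1 to 12 rows; each row shifts and turns the commanded pose from where the row before left it, along the tool's axes as they then stand; what a row does not reach is not made up. A row lasts 1/10 s, in which the tool goes at most 50 mm and 8.59 degrees, less where a joint would pass 70% of its speed; a pose out of reach is approached as far as the arm can. A call with a gripper value outside its range is refused whole. The fingers move at their own pace and stop on an object; the grip force is fixed at half the most. Time passes only in rows, so rows that do not move let the fingers close. It gives the time, the measured TCP pose, the force, the opening and the grip force at its end, in the units of the state.
- r.sense(): the state, without advancing time (a new reading comes with each control period).
- cams.capture(name): name is "scene" or "top"; returns the picture (400x640x3 uint8, red, green, blue); there is no depth.
- cams.get_calibration(name): a dict with "camera_matrix" (3x3 intrinsics, pixels), "rvec" (rotation vector, rad) and "tvec" (3), from world to camera coordinates, as OpenCV has them. Camera axes: x right, y down, z forward; pixel columns grow to the right and rows downward; lengths in m; the calibration is good to about 2 mm. A picture is of the moment at which its call begins. get_calibration takes no time and is no camera call.
- r.finish_job(): hands the job in; it is judged then, once.
The state is a dict: "time_s": time; "joints": joint angles; "joint_velocities": joint speeds; "effort": joint torques, N m; "tcp_pos": TCP position; "ee_rot": TCP orientation; "wrist_force": force on the tool from outside, world axes, zero at the start; "moment": the same for the moment, N m; "gripper_width": opening from 0.0 (shut) to 1.0 (fully open); "gripper_force": force on a finger pad.
Only numpy, scipy, OpenCV 4.12 (cv2) and the standard library are available. Lean on these libraries where they do the work, as an engineer would, in place of code of your own. Each camera call takes 0.05 s, during which the arm holds its last target. There are 200 camera calls.

TASK

The brass pitcher has been pushed far in under the glass shelf. Draw the pull hook out from under the wooden stand and lay it free on the counter, take it again by its wooden handle, catch the pitcher with the hook and drag it, upright, until it stands wholly out in front of the shelf; then lay the hook flat on the counter clear of the pitcher. Never touch the pitcher with the gripper or arm, and leave the other things where they are.

Things in the scene. Friction and masses are not known exactly. Their poses are not given: they have to be found in the camera images.
- pitcher: brass water pitcher standing under the glass shelf: round open body up to 110 mm in diameter, 120 mm tall, 0.4 to 0.8 kg. Origin at the centre of its underside, z up. Own -y points to its one handle, which faces out of the shelf's front within about 25 degrees.
- pitcher_handle (a point): middle of the upright bar of the pitcher's handle, 66 mm above the counter, 100 mm from the pitcher's axis; axes as the pitcher's. The handle is an upright D of 10 mm round bar: level limbs at heights 35 and 98 mm joined by the upright bar. Its opening, between bar and body, is about 40 mm wide and 53 mm tall, and is open sideways.
- hook: pull hook, 240 mm long, 0.2 kg, lying flat on the counter. Own x runs from handle to hook, z up. Origin on its underside below the place to grip. Wooden handle 24 x 24 mm, from x = -55 to +40 mm; then a flat brass bar 8 mm wide, 16 mm tall to x = 185 mm, its underside 4 mm above the counter. At the start the wooden handle is under the stand and the last 65 to 110 mm stick out of its front.
- hook_grip (a point): where to hold the hook: near the middle of its wooden handle and close to its centre of mass, 12 mm above the hook's underside; axes as the hook's
- hook_corner (a point): corner where the hook's brass bar meets its leg: 181 mm along own x from the grip point, 12 mm above the hook's underside; axes as the hook's. The leg, 8 x 16 mm in section and 45 mm long, turns to own +y in the hook's plane, leaning 15 degrees back towards the handle (its end lies 12 mm nearer the handle than the corner).
- shelf: fixed raised glass shelf, 360 (own x) x 300 (own y) mm, clear glass 8 mm thick with its underside at 155 mm, on four 12 mm brass posts near its corners (168 mm and 138 mm from the middle), open on all sides below. Origin on the counter under its middle. Its front is the edge towards own -y.
- shelf_edge (a point): middle of the shelf's front edge, at the glass underside; axes as the shelf's: own -y points out of the shelf, over the open counter
- stand: fixed low wooden stand, 170 (own x) x 200 (own y) mm, top at 50 mm, 36 mm clear below, inner width 142 mm, open only at its front (own +y). Origin on the counter under its middle. Two bystanders stand on its rear half.
- stand_edge (a point): middle of the top of the stand's front edge; axes as the stand's: own +y points out of the stand, over the open counter
- bottle_green: bystander: green glass bottle, 60 dia x 130 tall, standing on the wooden stand; origin at its underside
- tumbler_a: bystander: glass tumbler, 72 dia x 85 tall, standing on the wooden stand; origin at its underside
- tumbler_b: bystander: glass tumbler, 72 dia x 85 tall, standing on top of the glass shelf; origin at its underside
- jar_low: bystander: amber glass jar, 60 dia x 110 tall, standing under the glass shelf on the side nearer the robot; origin at its underside
- can_tin: bystander: steel can, 56 dia x 100 tall, on the right of the counter, beyond the stand; origin at its underside
- bowl_small: bystander: white bowl, 110 dia x 50 tall, on the far part of the counter; origin at its underside
- spoon_bar: bystander: long spoon lying on the far part of the counter
Mind the look-alikes: they are no part of the job. There is more than one size of the hook; the one meant has the size given above.

How it is judged (in metres and radians):
On the way, in this order (a step that is already met when the one before it is completed fails the run):
1. the hook lies let go of on the counter with its wooden handle out of the stand (middle of the handle at least 20 mm in front of the stand's edge) (y of hook_grip in the frame of stand_edge above 0.02 m and height (world z) of hook_grip below 0.03 m and contact force between the fingers and hook below 0.1 N), for 0.1 s.
2. the hook is held by its wooden handle and lifted (distance between the grasp point and hook_grip below 0.055 m and contact force between the fingers and hook above 1 N and height (world z) of hook_grip above 0.035 m), for 0.2 s.
3. the hook, held by its wooden handle, has pulled the pitcher 40 mm or more from where it stood (contact force between hook and pitcher above 0.2 N and contact force between the fingers and hook above 1 N and distance between the grasp point and hook_grip below 0.055 m and distance of pitcher from where it was at the start of the episode above 0.04 m).
4. the pitcher stands wholly in front of the shelf (y of pitcher in the frame of shelf_edge below -0.057 m), for 0.1 s.
At the end, for the whole second after the job is handed in: The pitcher stands upright (within 0.1 rad) and still on the counter, wholly in front of the shelf's front edge (its axis at least 57 mm out from the edge); the hook lies still on the counter (middle of its handle below 30 mm, corner below 35 mm), let go of and not touching the pitcher (y of pitcher in the frame of shelf_edge below -0.057 m and angle between pitcher's own z axis and vertical below 0.1 rad and height (world z) of pitcher below 0.008 m and linear speed of each of pitcher, hook below 0.02 m/s and height (world z) of hook_grip below 0.03 m and height (world z) of hook_corner below 0.035 m and contact force between hook and pitcher below 0.1 N).
It fails at once if the gripper or arm touches the pitcher (contact force between any of the fingers, the arm and pitcher above 0.5 N).
It fails at once if the pitcher tips by more than 0.35 rad (angle between pitcher's own z axis and vertical above 0.35 rad).
It fails at once if a bystander is moved by more than 30 mm (distance of any of bottle_green, tumbler_a, tumbler_b, jar_low, can_tin, bowl_small, spoon_bar from where it was at the start of the episode above 0.03 m).
It also fails if it takes over 67 s, if anything falls off the work surface, if the arm or the gripper's body presses on something with over 40 N, if the wrist force passes 120 N, or if a joint passes its speed limit or range.

## Working session

There is one attempt and no reset: what is moved stays moved. The work goes in short steps, Python scripts to look and compute and a shell command to move; the robot and the scene stay as the last step left them, time stands still between calls to the robot, and variables do not carry over. Pictures are saved under pics/ and viewed, at most 10 in all, crops included, and the job is handed in when it is done.

```bash
mkdir -p pics
cat > h.py <<'E'
import numpy as np, cv2
from station import r, cams
def cal(n):
    c=cams.get_calibration(n); K=np.array(c["camera_matrix"],float); R=cv2.Rodrigues(np.array(c["rvec"],float))[0]; t=np.array(c["tvec"],float).ravel(); return K,R,t
def px2w(n,u,v,z):
    K,R,t=cal(n); d=R.T@np.linalg.inv(K)@[u,v,1]; c=-R.T@t; return c+d*(z-c[2])/d[2]
def w2px(n,p):
    K,R,t=cal(n); q=K@(R@np.array(p,float)+t); return q[:2]/q[2]
E
python3 - <<'E'
from h import *
for n in("scene","top"):
    im=cams.capture(n)[:,:,::-1]; cv2.imwrite(f"pics/{n}0.png",im)
    K,R,t=cal(n); print(n,K[0,0],-R.T@t)
s=r.sense(); print(s["time_s"],s["tcp_pos"],np.round(s["ee_rot"],3).tolist(),s["gripper_width"])
E
```

```text
scene 427.4973371459359 [1.35873146 0.5210916  0.77475829]
top 461.83761811262644 [0.3977016  0.03460619 1.69755041]
0.1 [0.18679008 0.59585266 0.221563  ] [[0.954, -0.299, -0.0], [-0.299, -0.954, -0.002], [0.0, 0.002, -1.0]] 1.0001240631183537
```

View pics/scene0.png

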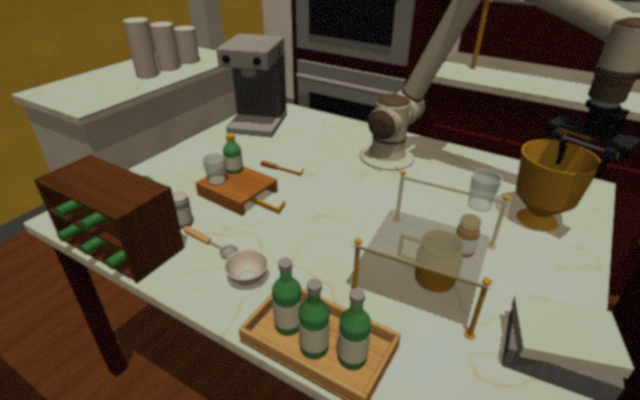

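View pics/top0.png

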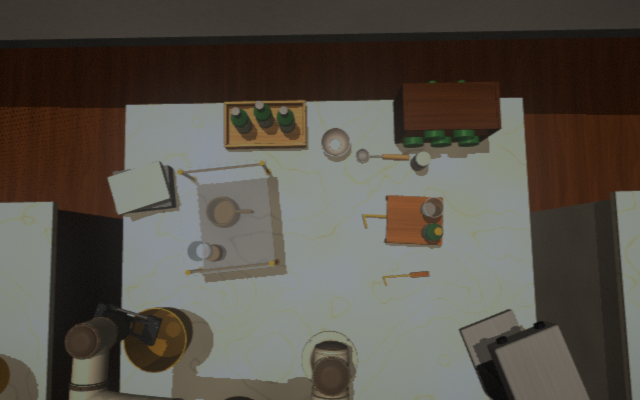

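The top view shows four things that could be mistaken for the hook: the bar sticking out of the stand at (375,217), a smaller free hook at (405,276), the spoon at (383,156), and the big goblet at (157,340), which could pass for the pitcher. By the description the hook is the one under the stand, and the pitcher is the vessel under the glass at (223,211), with its handle pointing right. I'll check both in a close crop.

Run:
```python
from h import *
im=cv2.imread("pics/top0.png")
a=cv2.resize(im[180:300,345:455],None,fx=5,fy=5,interpolation=3)[:600]
b=cv2.resize(im[150:290,170:295],None,fx=4,fy=4,interpolation=3)
b=np.vstack([b,np.zeros((600-b.shape[0],b.shape[1],3),np.uint8)])[:, :]
c=np.hstack([a,b]); print(a.shape,b.shape)
c=cv2.convertScaleAbs(c,alpha=1.3)
cv2.imwrite("pics/c0.png",cv2.resize(c,None,fx=.76,fy=.76))
s=cv2.imread("pics/scene0.png")[160:350,335:520]; cv2.imwrite("pics/c1.png",cv2.convertScaleAbs(cv2.resize(s,None,fx=3.1,fy=3.1,interpolation=3),alpha=1.3))
```

```text
(600, 550, 3) (600, 500, 3)
```

View pics/c0.png

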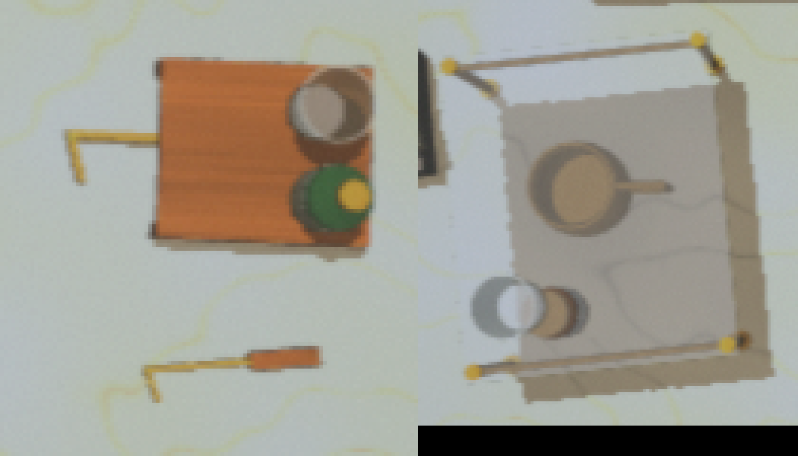

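View pics/c1.png

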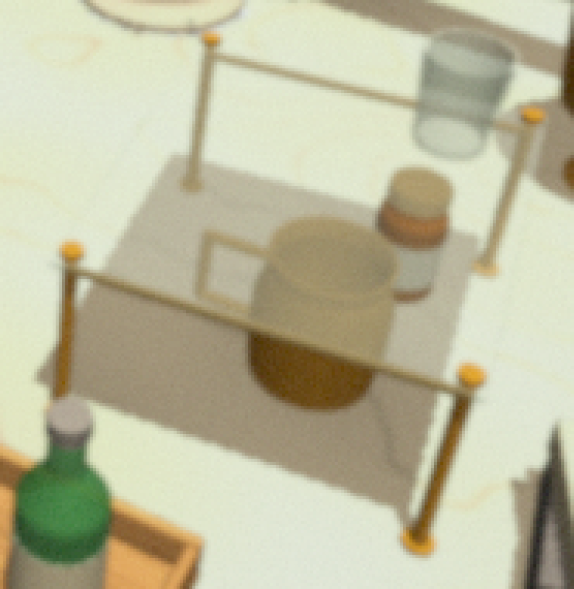

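Run:
```python
from h import *
np.set_printoptions(precision=4,suppress=True)
L=lambda x,y:(345+x/3.8,180+y/3.8); R_=lambda x,y:(170+(x-418)/3.04,150+y/3.04)
for k,p,z in [("corner",L(72,134),.02),("legend",L(82,183),.02),("bar@edge",L(157,138),.02),("sf1",L(160,60),.05),("sf2",L(154,237),.05),("sr1",L(372,66),.05),("sr2",L(369,247),.05),
 ("small corner",L(147,370),.02),("small end",L(320,355),.02),
 ("pA",R_(448,67),.17),("pB",R_(697,40),.17),("pC",R_(473,372),.17),("pD",R_(728,344),.17),
 ("rim",R_(580,188),.12),("hbar",R_(667,187),.103),("jar",R_(556,313),.11),("tumb",R_(500,307),.163+.085)]:
    print(k,px2w("top",*p,z)[:2])
S=lambda x,y:(335+x/3.1,160+y/3.1)
for k,p,z in [("fA",S(415,540),0),("fC",S(486,268),0),("fD",S(190,186),0),("hb top",S(207,235),.098),("hb bot",S(203,297),.035),("rim",S(333,250),.12)]:
    print("scene",k,px2w("scene",*p,z)[:2])
```

```text
corner [ 0.5116 -0.1371]
legend [ 0.4645 -0.1453]
bar@edge [ 0.5063 -0.2183]
sf1 [ 0.5781 -0.219 ]
sf2 [ 0.4117 -0.208 ]
sr1 [ 0.5688 -0.4189]
sr2 [ 0.3988 -0.4086]
small corner [ 0.2868 -0.2018]
small end [ 0.2979 -0.3659]
pA [0.6573 0.4899]
pB [0.6825 0.2157]
pC [0.3243 0.4595]
pD [0.3494 0.1844]
rim [0.5252 0.3546]
hbar [0.526 0.259]
jar [0.3855 0.3835]
tumb [0.3937 0.4107]
scene fA [0.6562 0.4916]
scene fC [0.3208 0.4654]
scene fD [0.3471 0.1893]
scene hb top [0.5297 0.269 ]
scene hb bot [0.5316 0.2741]
scene rim [0.5223 0.3675]
```

Measurements check out: the shelf posts fit the 336 x 276 mm spacing, the stand is 170 x 200, and the pitcher handle's reach is about 95 mm.
- **Hook:** bar at x≈0.51, pointing along (0.065, 0.998), with the corner at y≈-0.137.
- **Next:** raise the tool and cross over to above the bar.

```bash
python3 -m handwheel '[[[0,0,0,0,0,-0.05,0.087],[0,0,0,0,0,-0.05,0.087],[0,0,0,0,0,-0.05,0.087],[0,0,0,0.027,0.032,0,0.087],[0,0,0,0.027,0.032,0,0.087],[0,0,0,0.027,0.032,0,0.087],[0,0,0,0.027,0.032,0,0.087],[0,0,0,0.027,0.032,0,0.087],[0,0,0,0.027,0.032,0,0.087],[0,0,0,0.027,0.032,0,0.087],[0,0,0,0.027,0.032,0,0.087],[0,0,0,0.027,0.032,0,0.087]]]'
python3 -m handwheel '[[[0,0,0,0.027,0.032,0,0.06],[0,0,0,0.027,0.032,0,0.06],[0,0,0,0.027,0.032,0,0.06],[0,0,0,0.027,0.032,0,0.06],[0,0,0,0.027,0.032,0,0.06],[0,0,0,0.027,0.032,0,0.06],[0,0,0,0.027,0.032,0,0.06],[0,0,0,0.027,0.032,0,0.06],[0,0,0,0.027,0.032,0,0.06],[0,0,0,0.027,0.032,0,0.06],[0,0,0,0.027,0.032,0,0.04]]]'
python3 -m handwheel '[[[0,0,1.27,0,0,0,0.04],[0,0,1.27,0,0,0,0.04],[0,0,1.27,0,0,0,0.04],[0,0,1.27,0,0,0,0.04],[0,0,1.27,0,0,0,0.04],[0,0,1.27,0,0,0,0.04],[0,0,1.27,0,0,0,0.04],[0,0,1.27,0,0,0,0.04],[0,0,1.27,0,0,0,0.04],[0,0,1.27,0,0,0,0.04],[0,0,0,0,0,0,0.04]]]'
cat >> h.py <<'E'
def to(p):
    s=r.sense(); R=np.array(s["ee_rot"]); c=np.array(s["tcp_pos"]); d=np.array(p)-c
    print("t",round(s["time_s"],2),"tcp",c.round(4),"toolx",R[:,0].round(3),"tooly",R[:,1].round(3),"need tool",(R.T@d).round(4))
E
python3 -c "
from h import *
to([.508,-.180,.005])"
```

```text
time_s: 1.3
tcp_pos: [0.3327, 0.247, 0.3723]
ee_rot: [[0.954, -0.299, -0.0], [-0.299, -0.954, -0.0], [-0.0, 0.0, -1.0]]
wrist_force: [0.6, 0.4, -0.7]
gripper_width: 1.001
gripper_force: 0.0
time_s: 2.4
tcp_pos: [0.5109, -0.1776, 0.3721]
ee_rot: [[0.954, -0.299, -0.001], [-0.299, -0.954, 0.0], [-0.001, -0.0, -1.0]]
wrist_force: [0.2, 2.3, 0.1]
gripper_width: 0.652
gripper_force: 0.0
time_s: 3.5
tcp_pos: [0.5105, -0.1758, 0.372]
ee_rot: [[-0.063, -0.998, -0.001], [-0.998, 0.063, 0.0], [-0.0, 0.001, -1.0]]
wrist_force: [-1.4, -0.2, 0.3]
gripper_width: 0.464
gripper_force: 0.0
t 3.5 tcp [ 0.5105 -0.1758  0.372 ] toolx [-0.063 -0.998 -0.   ] tooly [-0.998  0.063  0.001] need tool [0.0045 0.0018 0.367 ]
```

```bash
python3 -m handwheel '[[[0,0,0,0.004,0.002,0.045,0.04],[0,0,0,0,0,0.045,0.04],[0,0,0,0,0,0.045,0.04],[0,0,0,0,0,0.045,0.04],[0,0,0,0,0,0.045,0.04],[0,0,0,0,0,0.045,0.04],[0,0,0,0,0,0.04,0.04],[0,0,0,0,0,0.03,0.04],[0,0,0,0,0,0.015,0.04],[0,0,0,0,0,0.01,0.04],[0,0,0,0,0,0,0.04]]]'
python3 -m handwheel '[[[0,0,0,0,0,0,0],[0,0,0,0,0,0,0],[0,0,0,0,0,0,0],[0,0,0,0,0,0,0],[0,0,0,0,0,0,0],[0,0,0,0,0,0,0],[0,0,0,0,0,0,0],[0,0,0,0,0,0,0]]]'
```

```text
time_s: 4.6
tcp_pos: [0.5077, -0.1797, 0.0063]
ee_rot: [[-0.061, -0.998, -0.003], [-0.998, 0.061, 0.0], [-0.0, 0.003, -1.0]]
wrist_force: [0.3, -0.0, 0.6]
gripper_width: 0.461
gripper_force: 0.0
time_s: 5.4
tcp_pos: [0.5089, -0.1797, 0.0077]
ee_rot: [[-0.063, -0.998, 0.001], [-0.998, 0.063, -0.0], [0.0, -0.001, -1.0]]
wrist_force: [1.5, 0.1, 0.9]
gripper_width: 0.088
gripper_force: 30.0
```

```bash
python3 -m handwheel '[[[0,0,0,-0.01,0,0,0],[0,0,0,-0.02,0,0,0],[0,0,0,-0.02,0,0,0],[0,0,0,-0.02,0,0,0],[0,0,0,-0.02,0,0,0],[0,0,0,-0.02,0,0,0],[0,0,0,-0.02,0,0,0],[0,0,0,-0.02,0,0,0],[0,0,0,-0.02,0,0,0],[0,0,0,-0.02,0,0,0],[0,0,0,-0.02,0,0,0],[0,0,0,0,0,0,0]]]'
python3 -m handwheel '[[[0,0,0,0,0,0,0.03],[0,0,0,0,0,0,0.03],[0,0,0,0,0,0,0.03],[0,0,0,0,0,0,0.03],[0,0,0,0,0,-0.02,0.03],[0,0,0,0,0,-0.04,0.05],[0,0,0,0,0,-0.04,0.05],[0,0,0,0,0,-0.04,0.05],[0,0,0,0.03,0,-0.04,0.05],[0,0,0,0.04,0,0,0.05],[0,0,0,0.04,0,0,0.05],[0,0,0,0.04,0,0,0.05]]]'
python3 - <<'E'
from h import *
im=cams.capture("top")[:,:,::-1]; cv2.imwrite("pics/top1.png",im)
sc=cams.capture("scene")[:,:,::-1]
a=cv2.resize(im[170:260,290:400],None,fx=5,fy=5,interpolation=3); b=cv2.resize(sc[150:300,230:400],None,fx=4,fy=4,interpolation=3)
cv2.imwrite("pics/c2.png",cv2.convertScaleAbs(a,alpha=1.2)); to([0,0,0])
E
```

```text
time_s: 6.6
tcp_pos: [0.5217, 0.0322, 0.0076]
ee_rot: [[-0.06, -0.998, 0.0], [-0.998, 0.06, 0.0], [-0.0, -0.0, -1.0]]
wrist_force: [-0.2, 1.4, 1.5]
gripper_width: 0.092
gripper_force: 30.0
time_s: 7.8
tcp_pos: [0.5118, -0.1215, 0.1881]
ee_rot: [[-0.063, -0.998, 0.001], [-0.998, 0.063, 0.0], [-0.0, -0.001, -1.0]]
wrist_force: [0.4, -0.7, -0.3]
gripper_width: 0.57
gripper_force: 0.0
t 7.9 tcp [ 0.5112 -0.1237  0.1874] toolx [-0.069 -0.998  0.   ] tooly [-0.998  0.069  0.001] need tool [-0.0882  0.5184  0.1877]
```

View pics/c2.png

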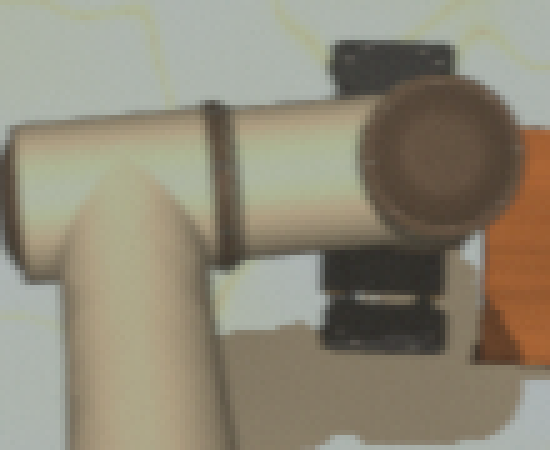

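View scene.

The crop shows only the arm, which hides the hook at about (440,160). I'll use the scene camera instead.

Run:
```python
from h import *
sc=cams.capture("scene")[:,:,::-1]; cv2.imwrite("pics/s2.png",sc)
cv2.imwrite("pics/c3.png",cv2.convertScaleAbs(cv2.resize(sc[40:300,190:510],None,fx=2.3,fy=2.3,interpolation=3),alpha=1.2))
print([w2px("scene",p) for p in [(.5126,-.106,.024),(.5244,.075,.02),(.509,-.161,.024)]])
```

```text
[array([284.52714497, 210.57823373]), array([334.84371893, 233.52013344]), array([270.51351839, 204.50009364])]
```

View pics/c3.png

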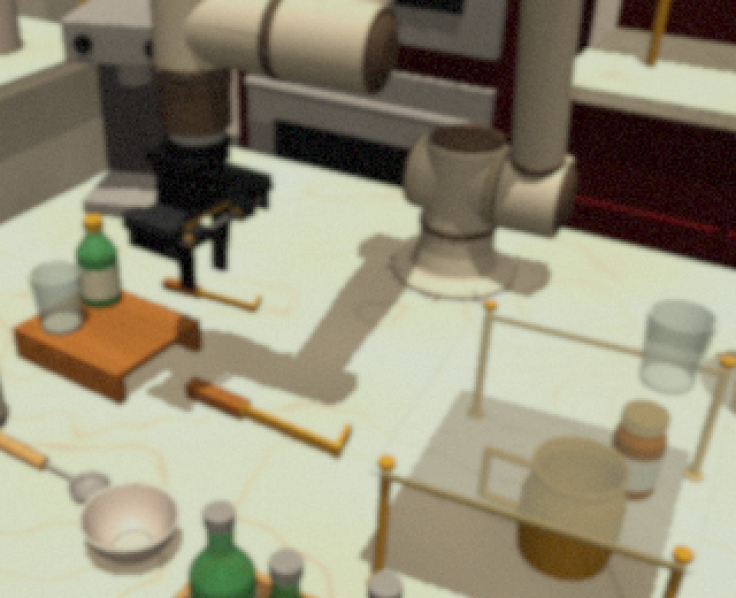

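Run:
```python
from h import *
C=lambda x,y:(190+x/2.3,40+y/2.3)
for k,p,z in [("end",C(196,383),.024),("front",C(247,402),.024),("corner",C(341,447),.02),("legtip",C(347,428),.02)]: print(k,px2w("scene",*p,z)[:2].round(4))
to([.515,-.105,.006])
```

```text
end [ 0.5101 -0.1424]
front [ 0.51   -0.0612]
corner [0.5226 0.085 ]
legtip [0.4853 0.0729]
t 7.95 tcp [ 0.5115 -0.1221  0.1873] toolx [-0.068 -0.998 -0.   ] tooly [-0.998  0.068  0.001] need tool [-0.0173 -0.0025  0.1813]
```

```bash
python3 -m handwheel '[[[0,0,0,-0.022,0,0,0.06],[0,0,0,0,0,0.04,0.06],[0,0,0,0,0,0.04,0.06],[0,0,0,0,0,0.04,0.06],[0,0,0,0,0,0.04,0.06],[0,0,0,0,0,0.02,0.06],[0,0,0,0,0,0,0.06],[0,0,0,0,0,0,0],[0,0,0,0,0,0,0],[0,0,0,0,0,0,0],[0,0,0,0,0,0,0],[0,0,0,0,0,0,0]]]'
python3 -m handwheel '[[[0,0,0,0,0,0,0],[0,0,0,0,0,-0.01,0],[0,0,0,0,0,-0.015,0],[0,0,0,0,0,-0.015,0],[0,0,0,0,0,0,0],[0,0,0,0,0,0,0],[0,0,0,0,0,0,0]]]'
python3 - <<'E'
from h import *
sc=cams.capture("scene")[:,:,::-1]; cv2.imwrite("pics/s3.png",sc)
t=cams.capture("top")[:,:,::-1]; cv2.imwrite("pics/t3.png",t)
a=cv2.resize(sc[150:310,270:490],None,fx=3.6,fy=3.6,interpolation=3)[:576]
cv2.imwrite("pics/c4.png",cv2.convertScaleAbs(a,alpha=1.2)); to([0,0,0])
E
```

```text
time_s: 9.15
tcp_pos: [0.5141, -0.0979, 0.0084]
ee_rot: [[-0.063, -0.998, 0.002], [-0.998, 0.063, 0.0], [-0.0, -0.002, -1.0]]
wrist_force: [-0.4, 0.6, 0.1]
gripper_width: 0.321
gripper_force: 0.0
time_s: 9.85
tcp_pos: [0.5128, -0.0979, 0.0468]
ee_rot: [[-0.063, -0.998, -0.002], [-0.998, 0.063, 0.0], [0.0, 0.002, -1.0]]
wrist_force: [-1.3, 0.6, -1.6]
gripper_width: 0.274
gripper_force: 30.0
t 9.95 tcp [ 0.513  -0.0979  0.0467] toolx [-0.063 -0.998  0.   ] tooly [-0.998  0.063  0.002] need tool [-0.0654  0.518   0.0477]
```

View pics/c4.png

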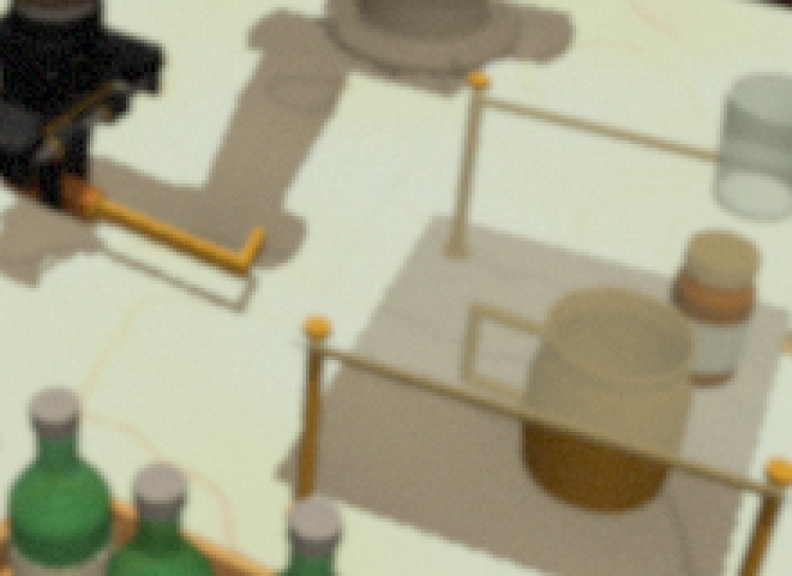

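Run:
```python
from h import *
C=lambda x,y:(270+x/3.6,150+y/3.6)
for k,p,z in [("corner outer",C(249,267),.058),("leg tip",C(261,233),.058),("bar start",C(100,203),.058),("hb top",C(474,309),.1),("hb mid",C(470,343),.066),("hb bot",C(468,377),.035),("rim L",C(546,325),.12),("rim R",C(694,345),.12)]: print(k,px2w("scene",*p,z)[:2].round(4))
# handle bar & rim by model: ray intersection of both cams
def tri(pt,ps):
    A=[];b=[]
    for n,p in(("top",pt),("scene",ps)):
        K,R,t=cal(n); P=K@np.c_[R,t]
        for i in(0,1): row=p[i]*P[2]-P[i]; A.append(row[:3]); b.append(-row[3])
    return np.linalg.lstsq(np.array(A),np.array(b),rcond=None)[0].round(4)
print("bar top tri",tri((170+(669-418)/3.04,150+186/3.04),C(474,309)))
print("rim tri",tri((223.3,211.8),C(620,333)))
t=cv2.imread("pics/t3.png"); cv2.imwrite("pics/c5.png",cv2.convertScaleAbs(cv2.resize(t[150:290,190:340],None,fx=4,fy=4,interpolation=3),alpha=1.3))
```

```text
corner outer [0.5242 0.0873]
leg tip [0.4805 0.0739]
bar start [ 0.5133 -0.0569]
hb top [0.5324 0.2695]
hb mid [0.5283 0.2691]
hb bot [0.5283 0.2714]
rim L [0.5474 0.3245]
rim R [0.5157 0.4147]
bar top tri [0.5263 0.2623 0.0929]
rim tri [0.5242 0.3618 0.113 ]
```

View pics/c5.png

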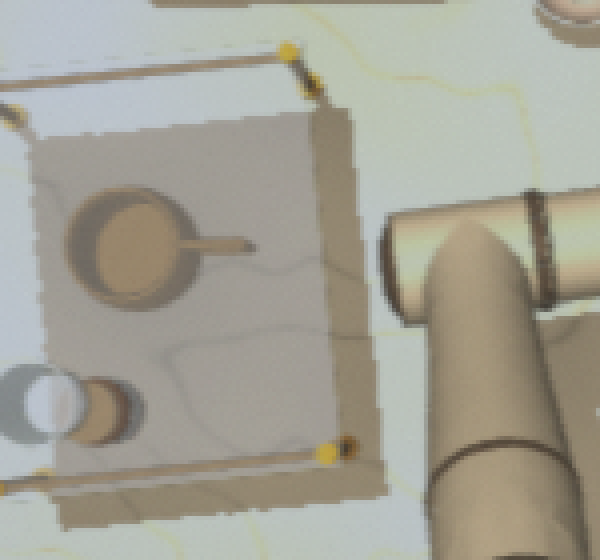

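The hook is held (24 mm between the pads) and level. Both cameras agree on the opening: pitcher bar at about (0.528, 0.266), axis at about (0.524, 0.362), hook corner = TCP + (0.0115, 0.181). The pre-insert TCP is (0.5885, 0.113), raised 10 mm.

```bash
python3 -m handwheel '[[[0,0,0,0,-0.012,-0.005,0],[0,0,0,0,-0.02,-0.005,0],[0,0,0,0,-0.02,0,0],[0,0,0,0,-0.01,0,0],[0,0,0,-0.01,0,0,0],[0,0,0,-0.02,0,0,0],[0,0,0,-0.02,0,0,0],[0,0,0,-0.02,0,0,0],[0,0,0,-0.02,0,0,0],[0,0,0,-0.02,0,0,0],[0,0,0,-0.02,0,0,0],[0,0,0,-0.02,0,0,0]]]'
python3 -m handwheel '[[[0,0,0,-0.02,0,0,0],[0,0,0,-0.02,0,0,0],[0,0,0,-0.015,0,0,0],[0,0,0,-0.01,0,0,0],[0,0,0,0,0,0,0],[0,0,0,0,0,0,0]]]'
python3 - <<'E'
from h import *
sc=cams.capture("scene")[:,:,::-1]; tp=cams.capture("top")[:,:,::-1]; cv2.imwrite("pics/s4.png",sc); cv2.imwrite("pics/t4.png",tp)
a=cv2.resize(sc[210:305,375:475],None,fx=5,fy=5,interpolation=3); b=cv2.resize(tp[165:260,200:260],None,fx=5,fy=5,interpolation=3)
cv2.imwrite("pics/c6.png",cv2.convertScaleAbs(np.hstack([a,b]),alpha=1.3)); to([.5385,.113,.057])
E
```

```text
time_s: 11.15
tcp_pos: [0.5833, 0.0489, 0.0569]
ee_rot: [[-0.063, -0.998, -0.002], [-0.998, 0.063, -0.0], [0.001, 0.002, -1.0]]
wrist_force: [0.3, -0.3, -1.4]
gripper_width: 0.276
gripper_force: 30.0
time_s: 11.75
tcp_pos: [0.5886, 0.1125, 0.0573]
ee_rot: [[-0.063, -0.998, -0.001], [-0.998, 0.063, -0.0], [0.0, 0.001, -1.0]]
wrist_force: [-0.6, -0.6, -1.7]
gripper_width: 0.272
gripper_force: 30.0
t 11.85 tcp [0.5888 0.112  0.0574] toolx [-0.064 -0.998  0.   ] tooly [-0.998  0.064  0.001] need tool [0.0022 0.0502 0.0005]
```

View pics/c6.png

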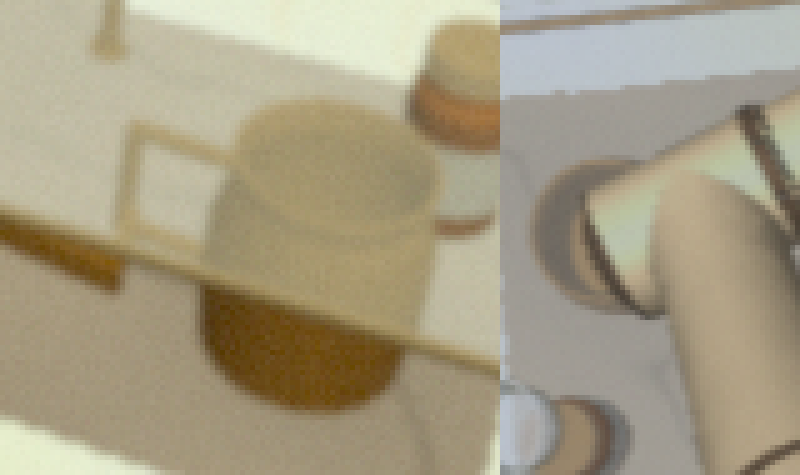

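Run:
```python
from h import *
c=lambda p:((w2px("scene",p)-[375,210])*5).round(0)
t=np.array([.5888,.112]); ux=np.array([.064,.998]); uy=np.array([-.998,.064])
h=lambda x,y,z:np.r_[t+ux*x+uy*y,z]
print("corner outer bot/top",c(h(.185,-.004,.052)),c(h(.185,-.004,.068)))
print("legtip top",c(h(.173,.041,.068)),c(h(.165,.041,.068)))
for z in(.035,.06,.098): print("bar",z,c((.528,.266,z)))
print("inserted: tip top",c(h(.169,.041,.06)+[-.05,0,0]),"corner",c(h(.181,0,.06)+[-.05,0,0]))
im=cv2.imread("pics/s4.png")
print(px2w("scene",375+118/5,210+293/5,.052), px2w("scene",375+122/5,210+293/5,.052))
```

```text
corner outer bot/top [117. 304.] [121. 280.]
legtip top [139. 220.] [124. 213.]
bar 0.035 [116. 220.]
bar 0.06 [121. 183.]
bar 0.098 [130. 125.]
inserted: tip top [167. 174.] corner [153. 226.]
[0.59686714 0.29377605 0.052     ] [0.59583699 0.29544338 0.052     ]
```

The corner sits within a few mm of the prediction: it shows at (118,293) in the crop, against (117,304) predicted. The tip is still clear beside the pitcher's bar. Inserting sideways now.

```bash
python3 -m handwheel '[[[0,0,0,-0.003,0.005,0,0],[0,0,0,0,0.01,0,0],[0,0,0,0,0.01,0,0],[0,0,0,0,0.01,0,0],[0,0,0,0,0.01,0,0],[0,0,0,0,0.005,0,0],[0,0,0,0,0,0,0]]]'
python3 - <<'E'
from h import *
sc=cams.capture("scene")[:,:,::-1]; cv2.imwrite("pics/s5.png",sc)
old=cv2.imread("pics/s4.png"); d=np.abs(sc.astype(int)-old).sum(2)
print("body change",d[265:292,425:455].mean().round(1),"opening change",d[232:256,403:416].mean().round(1),"jar",d[215:255,462:474].mean().round(1))
# column profile inside the opening
g=sc[:,:,::-1].astype(int)
for v in range(234,262,2): print(v,[int(g[v,u].sum()) for u in range(398,418,2)],[int(old[v,u].sum()) for u in range(398,418,2)])
E
```

```text
time_s: 12.55
tcp_pos: [0.5385, 0.119, 0.0578]
ee_rot: [[-0.062, -0.998, -0.0], [-0.998, 0.062, -0.0], [0.0, 0.0, -1.0]]
wrist_force: [-0.1, 0.1, -2.0]
gripper_width: 0.278
gripper_force: 30.0
body change 8.9 opening change 23.4 jar 6.5
234 [417, 380, 371, 385, 401, 408, 410, 415, 413, 414] [412, 398, 368, 381, 404, 412, 426, 425, 423, 427]
236 [406, 362, 332, 341, 342, 369, 376, 397, 410, 419] [415, 372, 332, 345, 356, 361, 387, 402, 414, 417]
238 [411, 344, 327, 358, 353, 337, 334, 350, 366, 377] [412, 350, 328, 363, 356, 345, 348, 354, 375, 387]
240 [405, 340, 335, 395, 406, 387, 336, 331, 335, 345] [402, 336, 344, 402, 411, 394, 369, 353, 345, 340]
242 [386, 331, 342, 406, 419, 402, 357, 364, 388, 368] [399, 337, 350, 413, 418, 414, 419, 406, 393, 365]
244 [376, 322, 353, 399, 415, 392, 345, 379, 413, 407] [378, 328, 356, 414, 420, 417, 427, 420, 423, 416]
246 [350, 329, 366, 402, 411, 372, 351, 391, 411, 417] [379, 323, 367, 411, 416, 420, 419, 420, 416, 422]
248 [338, 338, 363, 390, 398, 361, 352, 396, 412, 403] [363, 336, 375, 417, 417, 412, 418, 408, 416, 412]
250 [331, 329, 332, 353, 366, 354, 367, 398, 412, 379] [357, 342, 378, 417, 419, 416, 414, 406, 410, 395]
252 [320, 318, 326, 323, 326, 337, 372, 411, 411, 371] [355, 346, 367, 413, 419, 418, 422, 423, 418, 374]
254 [340, 324, 315, 315, 321, 330, 385, 412, 414, 354] [353, 348, 355, 384, 410, 410, 422, 421, 409, 356]
256 [378, 352, 337, 327, 311, 327, 367, 395, 400, 337] [370, 341, 337, 340, 351, 368, 390, 402, 401, 341]
258 [343, 359, 366, 351, 342, 333, 347, 353, 354, 318] [318, 339, 353, 359, 353, 345, 351, 358, 367, 323]
260 [257, 275, 304, 330, 346, 351, 352, 340, 335, 302] [242, 264, 299, 331, 353, 350, 349, 343, 337, 302]
```

The leg now shows inside the opening, between bar and body (columns 404–411, rows 240–256), and the force is near zero. Pulling gently along the shelf's front normal.

```bash
python3 -m handwheel '[[[0,0,0,0.003,-0.0005,0,0],[0,0,0,0.003,-0.0005,0,0],[0,0,0,0.004,-0.0005,0,0],[0,0,0,0.004,-0.0005,0,0],[0,0,0,0.005,-0.001,0,0],[0,0,0,0.005,-0.001,0,0],[0,0,0,0.006,-0.001,0,0],[0,0,0,0.006,-0.001,0,0],[0,0,0,0.006,-0.001,0,0],[0,0,0,0.006,-0.001,0,0],[0,0,0,0.006,-0.001,0,0],[0,0,0,0.006,-0.001,0,0]]]'
python3 - <<'E'
from h import *
sc=cams.capture("scene")[:,:,::-1]; cv2.imwrite("pics/s6.png",sc)
a=cv2.imread("pics/s5.png")[255:300,410:470]
# where has the body's lower part moved to
m=cv2.matchTemplate(sc,a,cv2.TM_CCOEFF_NORMED); print(cv2.minMaxLoc(m)); to([0,0,0])
for y in(.362,.32): print(w2px("scene",(.524,y,.03)))
E
```

```text
time_s: 13.8
tcp_pos: [0.5456, 0.0579, 0.0576]
ee_rot: [[-0.063, -0.998, -0.0], [-0.998, 0.063, -0.0], [0.0, 0.0, -1.0]]
wrist_force: [1.0, 1.9, -2.2]
gripper_width: 0.274
gripper_force: 30.0
(-0.6406787037849426, 0.9620293378829956, (20, 203), (392, 249))
t 13.85 tcp [0.5454 0.057  0.0575] toolx [-0.064 -0.998  0.001] tooly [-0.998  0.064  0.001] need tool [0.0915 0.5406 0.0579]
[433.97218479 267.84054985]
[418.12779264 261.8866058 ]
```

The pitcher is following: its image moved 18 px, about 47 mm, with a 2 N pull. Continuing.

```bash
python3 -m handwheel '[[[0,0,0,0.007,-0.001,0,0],[0,0,0,0.008,-0.001,0,0],[0,0,0,0.009,-0.0015,0,0],[0,0,0,0.009,-0.0015,0,0],[0,0,0,0.009,-0.0015,0,0],[0,0,0,0.009,-0.0015,0,0],[0,0,0,0.009,-0.0015,0,0],[0,0,0,0.009,-0.0015,0,0],[0,0,0,0.009,-0.0015,0,0],[0,0,0,0.009,-0.0015,0,0],[0,0,0,0.009,-0.0015,0,0],[0,0,0,0.009,-0.0015,0,0]]]'
python3 -m handwheel '[[[0,0,0,0.009,-0.0015,0,0],[0,0,0,0.009,-0.0015,0,0],[0,0,0,0.009,-0.0015,0,0],[0,0,0,0.009,-0.0015,0,0],[0,0,0,0.009,-0.0015,0,0],[0,0,0,0.009,-0.0015,0,0],[0,0,0,0.009,-0.0015,0,0],[0,0,0,0.009,-0.0015,0,0],[0,0,0,0.009,-0.0015,0,0],[0,0,0,0.009,-0.0015,0,0],[0,0,0,0.006,-0.001,0,0],[0,0,0,0,0,0,0]]]'
python3 - <<'E'
from h import *
sc=cams.capture("scene")[:,:,::-1]; tp=cams.capture("top")[:,:,::-1]; cv2.imwrite("pics/s7.png",sc); cv2.imwrite("pics/t7.png",tp)
a=cv2.resize(sc[160:290,250:400],None,fx=3,fy=3,interpolation=3); b=cv2.resize(tp[150:280,240:350],None,fx=3,fy=3,interpolation=3)
cv2.imwrite("pics/c7.png",cv2.convertScaleAbs(np.hstack([a,b]),alpha=1.2)); to([0,0,0])
E
```

```text
time_s: 15.05
tcp_pos: [0.5559, -0.0482, 0.0575]
ee_rot: [[-0.063, -0.998, -0.0], [-0.998, 0.063, -0.0], [0.0, 0.0, -1.0]]
wrist_force: [-0.5, 2.0, -2.2]
gripper_width: 0.274
gripper_force: 30.0
time_s: 16.25
tcp_pos: [0.5659, -0.1454, 0.0575]
ee_rot: [[-0.064, -0.998, 0.0], [-0.998, 0.064, -0.001], [0.001, -0.0, -1.0]]
wrist_force: [-0.0, 0.1, -1.8]
gripper_width: 0.273
gripper_force: 30.0
t 16.35 tcp [ 0.5659 -0.1447  0.0576] toolx [-0.063 -0.998  0.   ] tooly [-0.998  0.063 -0.   ] need tool [-0.1087  0.5739  0.0575]
```

View pics/c7.png

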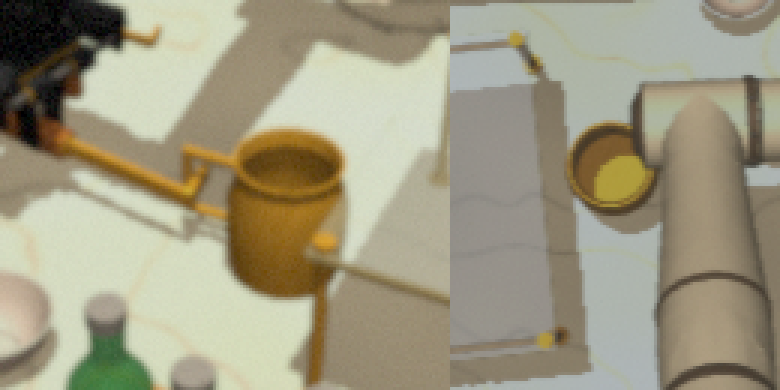

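Run:
```python
from h import *
for n,p in(("top",(294.7,206)),("scene",(347,214.3))):
    q=px2w(n,*p,.12)[:2]; d=q-[.517,.188]; print(n,q.round(4),"edge y",round(d@[-.0915,.996],4))
```

```text
top [0.5409 0.1097] edge y -0.0801
scene [0.5486 0.1217] edge y -0.069
```

The image shows the pitcher upright and clear of the shelf: rim at crop (291,163) left and (614,168) right, edge y about -0.07 to -0.08. Next: slacken the hook, slide it out sideways, and lay it down.

```bash
python3 -m handwheel '[[[0,0,0,-0.005,0,0,0],[0,0,0,-0.005,0,0,0],[0,0,0,-0.003,0,0,0],[0,0,0,0,0,0,0],[0,0,0,0,-0.005,0,0],[0,0,0,0,-0.01,0,0],[0,0,0,0,-0.01,0,0],[0,0,0,0,-0.01,0,0],[0,0,0,0,-0.01,0,0],[0,0,0,0,-0.015,0,0],[0,0,0,0,-0.015,0,0],[0,0,0,0,0,0,0]]]'
python3 - <<'E'
from h import *
sc=cams.capture("scene")[:,:,::-1]; cv2.imwrite("pics/s8.png",sc)
a=cv2.imread("pics/s7.png")[220:255,325:355]
print(cv2.minMaxLoc(cv2.matchTemplate(sc,a,cv2.TM_CCOEFF_NORMED))[1::2]); to([0,0,0.0095])
E
```

```text
time_s: 17.55
tcp_pos: [0.6439, -0.1362, 0.0573]
ee_rot: [[-0.063, -0.998, 0.002], [-0.998, 0.063, -0.0], [0.0, -0.002, -1.0]]
wrist_force: [0.1, 0.0, -2.7]
gripper_width: 0.268
gripper_force: 30.0
(0.9245246648788452, (325, 220))
t 17.6 tcp [ 0.6423 -0.1361  0.057 ] toolx [-0.063 -0.998 -0.   ] tooly [-0.998  0.063  0.   ] need tool [-0.0952  0.6496  0.0477]
```

The pitcher hasn't moved and the hook is out of its handle. Lowering and releasing.

```bash
python3 -m handwheel '[[[0,0,0,0,0,0.015,0],[0,0,0,0,0,0.015,0],[0,0,0,0,0,0.01,0],[0,0,0,0,0,0.005,0],[0,0,0,0,0,0.003,0],[0,0,0,0,0,0,0],[0,0,0,0,0,0,0.045],[0,0,0,0,0,0,0.045],[0,0,0,0,0,0,0.045],[0,0,0,0,0,0,0.045],[0,0,0,0,0,-0.02,0.045],[0,0,0,0,0,-0.04,0.045]]]'
python3 -m handwheel '[[[0,0,0,0,0,-0.05,0.045],[0,0,0,0,0,-0.05,0.045],[0,0,0,0,0,-0.05,0.045],[0,0,0,0,0,0,0.045],[0,0,0,0,0,0,0.045]]]'
python3 - <<'E'
from h import *
sc=cams.capture("scene")[:,:,::-1]; cv2.imwrite("pics/c8.png",cv2.resize(sc,None,fx=1.25,fy=1.25,interpolation=3))
a=cv2.imread("pics/s7.png")[220:255,325:355]
print(cv2.minMaxLoc(cv2.matchTemplate(sc,a,cv2.TM_CCOEFF_NORMED))[1::2])
# hook: expected outline pixels on the counter vs brass colour
t=np.array([.643,-.136]);ux=np.array([.063,.998]);uy=np.array([-.998,.063])
for x,y,z in[(-.03,0,.024),(.02,0,.024),(.08,0,.02),(.12,0,.02),(.16,0,.02),(.181,0,.02),(.177,.015,.02),(.172,.035,.02)]:
    u,v=w2px("scene",np.r_[t+ux*x+uy*y,z]).round().astype(int); print((x,y),(u,v),sc[v-2:v+2,u,::-1].tolist())
E
```

```text
time_s: 18.8
tcp_pos: [0.6389, -0.1359, 0.0668]
ee_rot: [[-0.064, -0.998, -0.008], [-0.998, 0.064, 0.001], [-0.0, 0.008, -1.0]]
wrist_force: [-0.1, -0.4, 0.6]
gripper_width: 0.515
gripper_force: 0.0
time_s: 19.3
tcp_pos: [0.642, -0.1358, 0.2217]
ee_rot: [[-0.063, -0.998, 0.004], [-0.998, 0.063, 0.001], [-0.001, -0.004, -1.0]]
wrist_force: [-0.7, 0.2, -1.1]
gripper_width: 0.519
gripper_force: 0.0
(0.9233556985855103, (325, 220))
(-0.03, 0) (np.int64(241), np.int64(226)) [[90, 54, 23], [87, 49, 17], [90, 53, 21], [89, 51, 20]]
(0.02, 0) (np.int64(255), np.int64(233)) [[151, 95, 47], [151, 94, 43], [155, 97, 43], [151, 93, 39]]
(0.08, 0) (np.int64(271), np.int64(242)) [[173, 137, 71], [158, 120, 45], [130, 91, 25], [113, 82, 31]]
(0.12, 0) (np.int64(282), np.int64(247)) [[177, 149, 96], [166, 129, 59], [143, 103, 31], [118, 83, 18]]
(0.16, 0) (np.int64(294), np.int64(253)) [[176, 144, 82], [164, 124, 51], [136, 97, 23], [110, 78, 21]]
(0.181, 0) (np.int64(301), np.int64(256)) [[164, 137, 46], [143, 113, 42], [117, 88, 28], [108, 83, 41]]
(0.177, 0.015) (np.int64(303), np.int64(252)) [[172, 131, 56], [159, 117, 40], [145, 108, 38], [128, 97, 34]]
(0.172, 0.035) (np.int64(306), np.int64(248)) [[157, 121, 52], [142, 109, 47], [131, 101, 50], [122, 99, 63]]
```

The hook's colours lie exactly where a flat hook should be, and the pitcher is still in place. Handing in.

```bash
python3 -c "
from station import r
print(r.finish_job())"
```

```text
the job is handed in; nothing more can be done
None
```

I handed the job in at about 19 s. By my last measurements the pitcher stands upright about 70–80 mm out in front of the shelf's edge, and the hook lies flat on the counter, let go of and clear of it; the hand-in returned no verdict.

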